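Shut and latch the splinter guard

TASK

A test piece is clamped in the vice inside the splinter guard. Swing the guard's gate shut against its spring buffer with the gravity latch bar (it has a red grip) lifted over the keeper's front horn, and let the bar drop fully home in the keeper's notch so that the gate stays latched when you let go. Do not force the bar against the keeper (18 N at most), and leave the things standing round the guard where they are.

Things in the scene. Friction and masses are not known exactly. Their poses are not given: they have to be found in the camera images.
- guard: Splinter guard bolted to the bench: grey base plate 217 x 226 mm, aluminium posts 110 mm high, clear walls and roof (top 114 mm), blue vice inside, yellow-framed gate in front. Origin on the bench under the middle of the gateway, in the plane of the shut gate; x points from the gate into the guard, y to the hinge side, z up. Hinge post at y = +87 mm, latch post at y = -87 mm.
- gate (a joint): Angle of the yellow gate (152 mm wide, 12 mm thick, top 110 mm above the bench) about its upright hinge, rad. Grows as it opens toward the guard's -x; stays where it is left when open. About 0 when shut: the latched angle lies between -0.065 and +0.055, as the keeper is set. Hard stop at -0.08.
- latch_bar (a joint): Angle of the steel gravity latch bar on the gate's outer face about its pivot bolt, rad; grows as its free end lifts, falls by its own weight (about 0.14 kg). -0.05: hanging on its stop, as when the gate is open; 0: level, seated on the notch floor; 0.087: underside level with the top of the keeper's horn; 0.236: with the top of its back cheek; 0.30: upper stop.
- lug (a point): Grip point in the red plastic grip that stands up from the latch bar: 12 mm thick across the gate (x, toward the guard), 24 mm wide along the bar (y, toward the pivot), z up along it. The point is 105 mm from the pivot along the bar and 60 mm above the bar's middle line; the grip ends 20 mm above it. Gate, posts and keeper end at least 25 mm below it.
- bar_pivot (a point): Centre of the bar's pivot bolt, 85 mm above the bench, 30 mm from the gate's hinge axis along the gate and 14 mm in front of it; axes as the lug's. The bar is 10 mm thick across the gate (middle plane at this point), 22 mm high; its free end lies 178 mm from here, and it crosses the keeper plate 161 mm from here.
- gate_hinge (a point): Point on the gate's upright hinge axis, 85 mm above the bench (axes as the guard's).
- keeper_mark (a point): Nominal middle of the notch floor of the keeper, 74 mm above the bench (axes as the guard's): an upright plate, 8 mm thick in y, on the latch post's outer side. Notch 12 mm wide in x; front horn 7 mm thick, top 14 mm above the floor; back cheek rises 38 mm. The plate is bolted through slots: the real notch is up to 10 mm off this point along x, not measured.
- buffer_mark (a point): Tip of the sprung rubber buffer (free) that the shut gate presses on, inside the gateway by the latch post. It meets the gate at about +0.065 rad (153 mm from the hinge), pushes back with 1.5 N at first and 0.25 N more per mm, up to 7 N, and throws an unlatched gate ajar again.
- turned_part: Turned steel part with three steps, 42 mm across, 44 mm high, standing beside the guard; origin under its middle, z up. Not to be disturbed.
- loupe: Black eye loupe, 43 mm across, 46 mm high; origin under its middle, z up. Not to be disturbed.
- test_block: Round steel hardness test block, 63 mm across, 10 mm high; origin under its middle, z up. Not to be disturbed.

How it is judged:
By the outcome, as a careful person would: the job done as asked, in the order asked, and still so for the second after the job is handed in, with the robot touching nothing.
It also fails if it takes over 42 s, if anything falls off the work surface, if the arm or the gripper's body presses on something with over 40 N, if the wrist force passes 120 N, or if a joint passes its speed limit or range.

ROBOT

A 6-joint arm with a two-finger parallel gripper is mounted at the origin on a cart in front of the work surface, level with it; the furniture and walls round the work are solid. World frame = base frame: x ahead of the robot, y to its left, z up, the work surface at z = 0. Lengths are in mm, angles in degrees, forces in N, time in s.
With the tool pointing down it reaches from about 350 to 850 mm from the base axis. Payload 8.1 kg.
Tool frame: the origin (TCP) lies at the very end of the fingers, on their centre line; the grasp point (between the pads) lies 19 mm behind it (r.grip_depth is the distance from the TCP to the grasp point, in mm); y points along the fingers, z is the direction in which the jaws open and shut, and the axes are right-handed (so a half turn about y gives the same grasp; the last joint's range is limited). The gripper opens to 85 mm and grips with 20 to 120 N. Pads are 22 mm wide; open, the fingers measure 114 mm over their backs; the gripper's body (76 mm by 85 mm) begins 54 mm behind the grasp point. The pads swing forward as they close: fully open they stand 13 mm farther back than shut.
Start: joints at [-75.768, 7.471, 85.268, -0, 87.261, -4.893], TCP at [196.601, -566.88, 231.292] pointing down, gripper open.
Joint ranges: [-169.43, 169.43], [-51.17, 129.36], [1.28, 143.12], [-76.62, 256.62], [0, 156.53], [-152.29, 152.29]. Speed limits (degrees/s): [136.94, 136.94, 159.86, 180, 180, 180].

INTERFACE

Orientations are given as [roll, pitch, yaw] about the fixed x, y, z axes, in that order (R = Rz(yaw) Ry(pitch) Rx(roll)).
In Python, from bench import readout, eyes, r gives the robot as it stands. The module is installed in compiled form; this text tells all that it offers.
- The arm moves only by the tool move_arm, never from a script. Its argument "motion" is text: rows parted by semicolons, each of 6 numbers parted by spaces: the shift along the world's x, y, z in cm, then the turn, a rotation vector about the world's x, y, z in degrees. A call has 1 to 10 rows; each row is the pose to reach, as a shift and turn from the pose commanded when the call began; what a row does not reach only later rows make up. A row lasts 1/12 s, in which the tool goes at most 41.7 mm and 7.16 degrees, less where a joint would pass 70% of its speed; a pose out of reach is approached as far as the arm can. A call with a gripper value outside its range is refused whole. "fingers" is the finger opening in cm, from 0 to 8.54, set as the call begins (left out, the last holds). The fingers move at their own pace and stop on an object; "squeeze" is the grip in N (left out, the last holds). Time passes only in rows, so rows that repeat a pose let the fingers close. It gives the time, the measured TCP pose, the force and the opening at its end, in the units of the state.
- readout.sense(): the state, without advancing time (a new reading comes with each control period).
- eyes.snapshot(name): name is "scene" or "side" or "wrist"; returns a dict with "image" (400x640x3 uint8, blue, green, red), "fx", "fy", "cx", "cy" (pixels), "world_to_cam" (4x4, takes a point from world to camera coordinates). Camera axes: x right, y down, z forward; pixel columns grow to the right and rows downward; lengths in mm; the calibration is good to about 2 mm. A picture is of the moment at which its call begins. There is no depth.
- r.hand_in(): hands the job in, once; it reports no verdict.
The state is a dict: "time": time; "joint_pos": joint angles; "qd": joint speeds; "joint_efforts": joint torques, N m; "tool_pos": TCP position; "tcp_rot": TCP orientation; "ft_force": force on the tool from outside, world axes, zero at the start; "wrist_torque": the same for the moment, N m; "finger_gap": finger opening in mm.
Only numpy, scipy, OpenCV 4.12 (cv2) and the standard library are available. Lean on these libraries where they do the work, as an engineer would, in place of code of your own. Each camera call takes 0.05 s, during which the arm holds its last target. There are 200 camera calls.

## Working session

There is one attempt and no reset: what is moved stays moved. The work goes in short steps, Python scripts to look and compute and a tool call to move; the robot and the scene stay as the last step left them, time stands still between calls to the robot, and variables do not carry over. Pictures are saved under pics/ and viewed, about 8 in all and at most 12, crops included, and the job is handed in when it is done.

Besides the shell and the picture viewer there is one more tool, called as name(argument=value, ...) on one line, values as JSON. move_arm: Moves the arm, as the interface text tells. Its arguments: {"type":"object","properties":{"motion":{"type":"string"},"fingers":{"type":"number"},"squeeze":{"type":"number"}},"required":["motion"]}

```bash
mkdir -p pics; python3 - <<'E'
from bench import readout, eyes, r
import cv2,pickle
d={}
for n in("scene","side"):
    s=eyes.snapshot(n);d[n]=s;cv2.imwrite(f"pics/{n}0.png",s["image"]);print(n,s["fx"],s["cx"],s["cy"],s["world_to_cam"].round(3).tolist())
pickle.dump(d,open("s0.pkl","wb"));print(readout.sense())
E
```

```text
scene 384.8480389130768 314.5834993430979 193.36744064272804 [[-0.783, -0.623, -0.003, 417.714], [-0.404, 0.512, -0.758, 367.684], [0.474, -0.592, -0.652, 697.49], [0.0, 0.0, 0.0, 1.0]]
side 368.1408143788044 322.13726476389564 196.86171761046867 [[0.998, 0.059, 0.022, -561.283], [0.052, -0.591, -0.805, 17.425], [-0.035, 0.804, -0.593, 990.33], [0.0, 0.0, 0.0, 1.0]]
{'time': 0.1, 'joint_pos': array([-7.57668495e+01,  7.50977098e+00,  8.53229440e+01,  4.35504395e-04,
        8.72615704e+01, -4.89471446e+00]), 'qd': array([-0.04784236, -0.13145927, -0.05268124,  0.03614143,  0.00940569,
        0.02442293]), 'joint_efforts': array([ 8.76051527e-04, -5.70953214e+01, -5.01941264e+01, -2.66668667e-04,
        8.09808058e-03, -3.12031318e-05]), 'tool_pos': array([ 196.49274698, -566.3939483 ,  230.36077758]), 'tcp_rot': array([-9.00939044e+01,  8.47828363e-03, -1.60872163e+02]), 'ft_force': array([-0.67401352, -0.02604408,  0.24065494]), 'wrist_torque': array([0.06528538, 0.01930676, 0.03249306]), 'finger_gap': 85.16955253697287}
```

View pics/scene0.png

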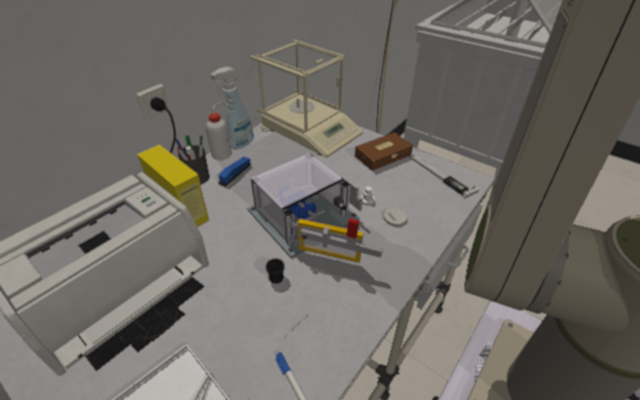

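View pics/side0.png

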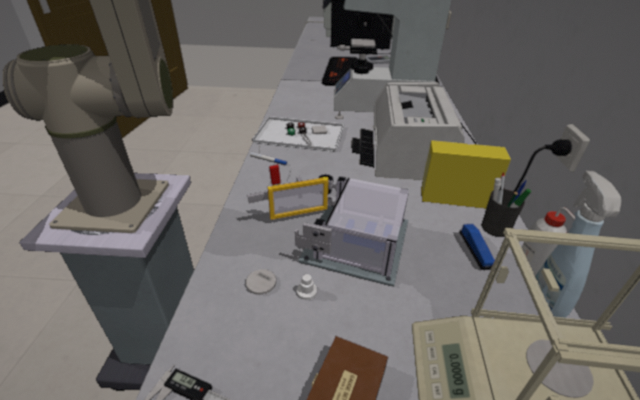

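The scene view shows the guard at about (300,200) with the gate open and its red grip at (352,228). The side view shows the grip at (275,175) and the keeper plate at about (315,238). I'll enlarge both to read off points.

```bash
python3 - <<'E'
import cv2,pickle
d=pickle.load(open("s0.pkl","rb"))
for n,(x,y) in dict(scene=(240,145),side=(240,150)).items():
    c=d[n]["image"][y:y+145,x:x+190]
    c=cv2.resize(c,None,fx=4,fy=4,interpolation=cv2.INTER_CUBIC)
    for k in range(0,190,20): cv2.putText(c,str(x+k),(4*k,8),0,.35,(0,0,255),1);cv2.line(c,(4*k,10),(4*k,16),(0,0,255),1)
    for k in range(0,145,20): cv2.putText(c,str(y+k),(0,4*k+4),0,.35,(0,0,255),1)
    cv2.imwrite(f"pics/{n}0c.png",c)
E
```

```text
(no output)
```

View pics/scene0c.png

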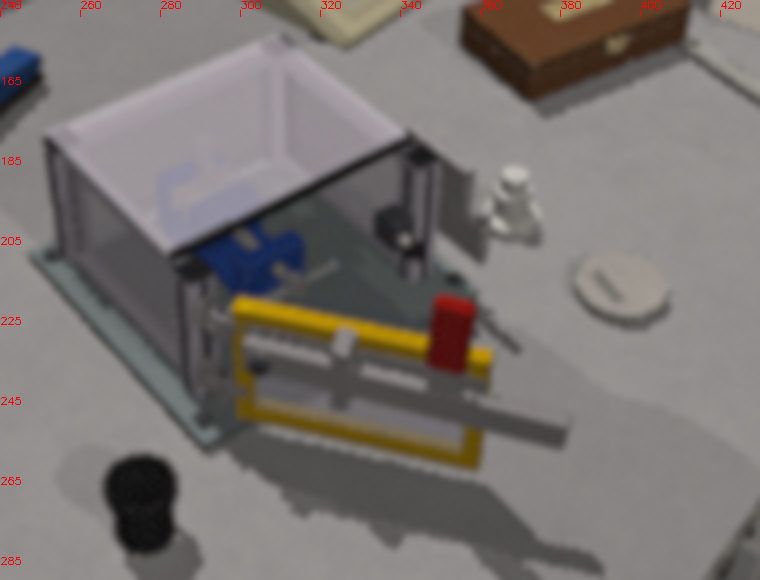

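View pics/side0c.png

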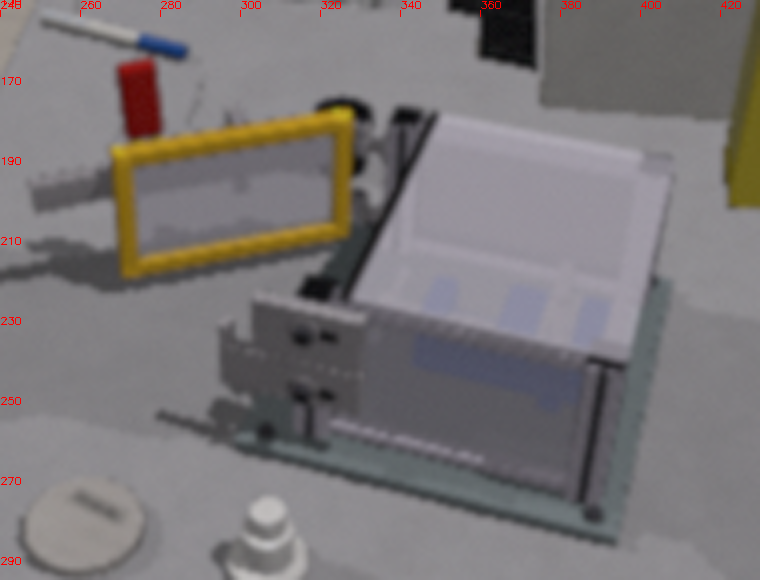

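In the enlarged crops, the roof corners in the scene view are at (283,208), (342.5,178), (252,179) and (310,154.5). In the side view the horn top is at about (296,231), the cheek's top front corner at about (304,223), and the grip at (275,175). Triangulating these.

```bash
cat >h.py <<'E'
import numpy as np,cv2,pickle
def ray(s,p):
    W=np.array(s["world_to_cam"]);R=W[:3,:3];o=-R.T@W[:3,3]
    return o,R.T@np.array([(p[0]-s["cx"])/s["fx"],(p[1]-s["cy"])/s["fy"],1])
def plane(s,p,z):
    o,d=ray(s,p);return o+d*(z-o[2])/d[2]
def tri(a,p,b,q):
    o,d=ray(a,p);e,f=ray(b,q)
    t=np.linalg.lstsq(np.c_[d,-f],e-o,rcond=None)[0];A=o+d*t[0];B=e+f*t[1]
    return (A+B)/2,np.linalg.norm(A-B)
def red(im,box):
    x,y,w,h=box;c=im[y:y+h,x:x+w].astype(int)
    m=((c[...,2]>90)&(c[...,1]<60)&(c[...,0]<60)).astype(np.uint8)
    rc=cv2.minAreaRect(np.argwhere(m)[:,::-1].astype(np.float32));
    mm=cv2.moments(m,True);b=cv2.boxPoints(rc)+[x,y]
    return (mm['m10']/mm['m00']+x,mm['m01']/mm['m00']+y),b
E
python3 - <<'E'
from h import *
np.set_printoptions(precision=1,suppress=True)
d=pickle.load(open("s0.pkl","rb"));S,D=d["scene"],d["side"]
sc=lambda u,v:(240+u/4,145+v/4); sd=lambda u,v:(240+u/4,150+v/4)
P={'FH':((172,253),(437,113)),'FL':((410,132),(352,302)),'BH':((48,135),(672,175)),'BL':((280,38),(627,360))}
for k,(a,b) in P.items(): print(k,*tri(S,sc(*a),D,sd(*b)),plane(S,sc(*a),114),plane(D,sd(*b),114))
print('plate side',[plane(D,sd(*p),3) for p in((617,543),(672,280))],'scene',[plane(S,sc(*p),3) for p in((32,255),(208,450))])
print('gate top scene',[plane(S,sc(*p),110) for p in((234,298),(492,350))],'side',[plane(D,sd(*p),110) for p in((113,150),(352,110))])
ra,ba=red(S["image"],(335,210,40,40));rb,bb=red(D["image"],(262,158,30,35))
print('red',*tri(S,ra,D,rb),ra,rb);print(ba,bb)
for z in(165,160):print(plane(S,sc(454,297),z),plane(D,sd(136,62),z))
print('cheek top',plane(D,sd(255,293),112),plane(D,sd(370,314),112),'horn',plane(D,sd(219,324),88),plane(D,sd(233,320),88))
print('parts turned',plane(D,sd(266,580),0),'loupe',plane(S,sc(143,540),0))
E
```

```text
FH [624.8   8.2 112.2] 3.868309204232263 [621.1   9.7 114. ] [626.4   7.4 114. ]
FL [ 580.6 -173.6  112.2] 3.76051575311565 [ 577.3 -171.6  114. ] [ 582.4 -174.4  114. ]
BH [767.6 -31.4 104.6] 1.820570906941441 [759.5 -23.9 114. ] [763.5 -45.8 114. ]
BL [ 717.8 -206.3  110.8] 7.514385417387749 [ 710.1 -201.7  114. ] [ 720.6 -206.8  114. ]
plate side [array([ 728.8, -228.4,    3. ]), array([786.2,  -6.6,   3. ])] scene [array([781.5, -13.1,   3. ]), array([570.4,  42.6,   3. ])]
gate top scene [array([570.5,  12.8, 110. ]), array([431.3, -44.8, 110. ])] side [array([434.3, -44.2, 110. ]), array([573.9,  12. , 110. ])]
red [450.9 -31.3 142.2] 0.9791687498096228 (352.9347826086956, 221.65217391304347) (275.1363636363636, 173.5909090909091)
[[345.8 232.1]
 [348.4 218. ]
 [358.6 219.8]
 [356.  234. ]] [[269.4 166.4]
 [277.4 164.4]
 [281.6 181.6]
 [273.6 183.6]]
[442.7 -18.  165. ] [449.3 -32.8 165. ]
[445.3 -22.4 160. ] [447.7 -24.7 160. ]
cheek top [ 531.4 -169.2  112. ] [ 592.  -180.7  112. ] horn [ 511.9 -168.1   88. ] [ 518.9 -164.3   88. ]
parts turned [ 545.7 -264.4    0. ] loupe [557.6 114.8   0. ]
```

move_arm(motion="2.0 4.0 0 0 0 1;3.8 8 0 0 0 2;5.7 12 0 0 0 3;7.6 16 0 0 0 3;9.5 20 0 0 0 3;11.4 24 0 0 0 3;13.3 28 0 0 0 3;15.2 32 0 0 0 3;17.1 36 0 0 0 3;19 40 0 0 0 3", fingers=5)

```text
time: 0.93
tool_pos: [375.5, -188.5, 231.1]
tcp_rot: [-90.0, 0.0, -157.9]
ft_force: [0.5, -0.2, 0.8]
finger_gap: 50.0
```

move_arm(motion="1.6 3.4 0 0 0 0;3.2 6.8 0 0 0 0;4.8 10 0 0 0 0;6.0 12.6 0 0 0 0;6.4 13.5 0 0 0 0;6.4 13.5 0 0 0 0")

```text
time: 1.43
tool_pos: [439.7, -53.5, 230.9]
tcp_rot: [-90.0, -0.0, -157.7]
ft_force: [0.3, -1.0, -0.0]
finger_gap: 49.9
```

```bash
python3 - <<'E'
from bench import readout, eyes
from h import *
s=eyes.snapshot("wrist");st=readout.sense();print({k:np.round(st[k],1) for k in("time","tool_pos","tcp_rot","ft_force","joint_pos")})
D=eyes.snapshot("side");S=eyes.snapshot("scene")
pickle.dump(dict(wrist=s,side=D,scene=S),open("s1.pkl","wb"));cv2.imwrite("pics/w1.png",s["image"])
print(s["fx"],s["cx"],s["cy"],np.round(s["world_to_cam"],3).tolist())
E
```

```text
{'time': np.float64(1.5), 'tool_pos': array([439.2, -54.9, 230.9]), 'tcp_rot': array([-9.000e+01, -1.000e-01, -1.577e+02]), 'ft_force': array([ 0.2, -0.5, -0.2]), 'joint_pos': array([-13.8, -17.6, 108.9,  -0. ,  88.8,  54. ])}
338.85161430271773 316.2662687848387 200.31586964627311 [[0.38, -0.925, -0.001, -216.22], [-0.875, -0.359, 0.326, 322.682], [-0.302, -0.122, -0.946, 506.5], [0.0, 0.0, 0.0, 1.0]]
```

View pics/w1.png

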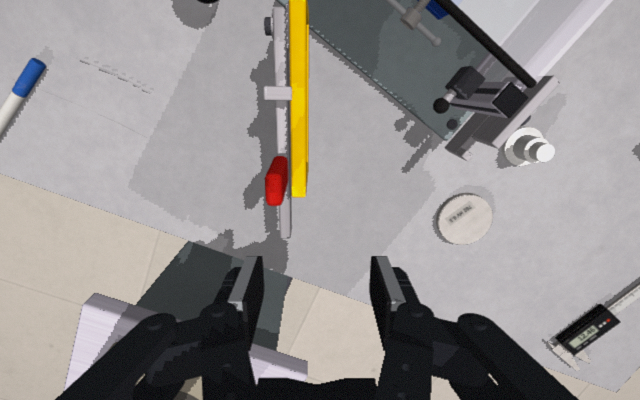

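The wrist view shows the gate's yellow top rail at columns 291–308 down to row 195, the red grip's top at about (277,180), and the keeper plate running from about (455,150) to (550,80). I'll measure those and zoom in on the keeper.

```bash
python3 - <<'E'
from h import *
np.set_printoptions(precision=1,suppress=True)
d=pickle.load(open("s1.pkl","rb"));w=d["wrist"];im=w["image"];c=im.astype(int)
y=(c[...,2]>150)&(c[...,0]<90)&(c[...,1]>110)
for r in(10,50,100,150,190):
    x=np.flatnonzero(y[r]);print(r,x.min(),x.max(),plane(w,(x.min()-.5,r),110)[:2],plane(w,(x.max()+.5,r),110)[:2],c[r,x.min():x.max()+1:3,2])
rows=np.flatnonzero(y.sum(1)>5);print('end',rows.max(),plane(w,(299,rows.max()+.5),110))
m=((c[...,2]>90)&(c[...,1]<60)&(c[...,0]<60));m[:140]=0;m[230:]=0;m[:,:255]=0;m[:,300:]=0
for r in range(150,210,4):
    x=np.flatnonzero(m[r]); 
    if len(x):print(r,x.min(),x.max(),c[r,x.min():x.max()+1:3,2])
k=cv2.resize(im[60:180,430:580],None,fx=5,fy=5,interpolation=cv2.INTER_CUBIC)
cv2.imwrite("pics/w1k.png",k)
E
```

```text
10 289 305 [554.1  14.2] [558.5   3.3] [158 231 234 233 233 226]
50 290 308 [530.7   4.5] [535.8  -8. ] [185 229 231 236 236 206 203]
100 291 307 [499.   -8.4] [503.8 -20.1] [191 238 237 238 238 197]
150 291 307 [463.9 -21.8] [468.9 -34.1] [165 228 231 232 232 194]
190 291 305 [433.2 -33.4] [437.9 -44.7] [152 238 239 238 239]
end 196 [430.7 -41.9 110. ]
158 274 286 [ 92 109 114 116 108]
162 272 287 [ 91 109 114 118 120 103]
166 270 287 [ 92 112 113 118 119 109]
170 268 287 [ 93 113 116 120 120 115 100]
174 266 287 [104 148 157 159 149 119 104 101]
178 265 287 [105 161 179 183 184 162 106 100]
182 265 287 [102 154 181 189 182 164 106  98]
186 265 285 [112 158 181 190 187 168 103]
190 265 285 [111 179 177 187 188 170 104]
194 265 283 [108 181 205 205 196 176 105]
198 266 282 [140 190 203 204 194 166]
202 267 281 [163 200 201 202 191]
```

View pics/w1k.png

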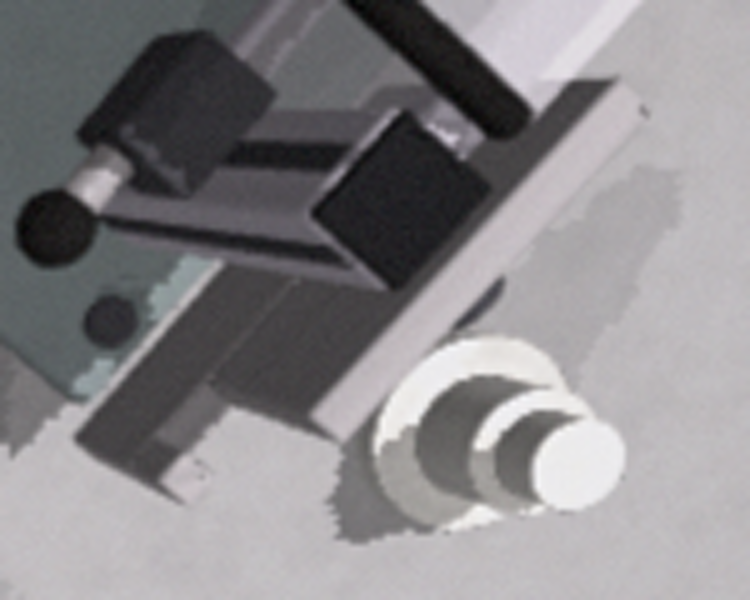

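The zoomed crop shows the keeper clearly. Its cheek top front edge runs (312,415)–(340,437), and the horn top has corners (160,485), (185,503), (213,468) and (190,452) in crop pixels.

```bash
python3 - <<'E'
from h import *
np.set_printoptions(precision=1,suppress=True)
w=pickle.load(open("s1.pkl","rb"))["wrist"]
k=lambda u,v:(430+u/5,60+v/5)
a=np.deg2rad(-14.6);X=np.array([np.cos(a),np.sin(a)]);Y=np.array([-np.sin(a),np.cos(a)])
def show(n,p,z): q=plane(w,p,z)[:2];print(n,q,'g',q@X,q@Y);return q
C=[show('cheek',k(*p),112) for p in((312,415),(340,437),(645,110),(620,80))]
v=C[2]-C[1];print('cheek yaw',np.degrees(np.arctan2(v[1],v[0])),np.linalg.norm(v))
for p in((160,485),(185,503),(213,468),(190,452)):show('horn',k(*p),88)
for p in((313,212),(400,110),(490,188),(390,290)):show('latchpost',k(*p),110)
show('lugtop',(274.5,189),160)
n=np.array([-.366,.931]);u=np.array([-.931,-.366])
end=show('gate end',(299,196.5),110)
s=plane(w,(274.5,189),160)[:2]
# top of lug at tilt -.05: 105cos+80 sin(.05)=~109 along
h=s-109*u-14*n;print('hinge from lug',h,h@X,h@Y)
g=np.array([435.4,-39]);t=(h-g)@n;print('hinge off gate midplane',t,'gate end from hinge',(end-h)@u)
E
```

```text
cheek [ 528.5 -163.8] g 552.6961398305351 -25.323890967059675
cheek [ 527.2 -169.7] g 552.9223679614847 -31.29237341905417
cheek [ 585.1 -184.9] g 612.7937338766756 -31.407419398918666
cheek [ 587.1 -179.1] g 613.3274774796748 -25.286607294744112
cheek yaw -14.71009671956732 59.87147644854073
horn [ 509.4 -159.2] g 533.0805576812257 -25.704079031069874
horn [ 508.3 -164.8] g 533.4167054687917 -31.349128748456504
horn [ 515.4 -166.1] g 540.5887672414913 -30.819552225813005
horn [ 516.3 -161.1] g 540.1906537400407 -25.730119601399895
latchpost [ 554.7 -148.8] g 574.3212467291364 -4.1484150893875915
latchpost [ 572.  -152.9] g 592.0356268281179 -3.753962314222526
latchpost [ 567.7 -171.3] g 592.5344262126263 -22.672893467124617
latchpost [ 549.4 -165.7] g 573.3881429346977 -21.860164288067427
lugtop [445.8 -21.3] g 436.7446684251352 91.76697225643525
gate end [430.7 -41.9] g 427.31728119603383 68.03779270268438
hinge from lug [552.4   5.6] 533.1347861636148 144.63099037237163
hinge off gate midplane -1.3151846668926108 gate end from hinge 130.67501138769524
```

The wrist and side views agree: the notch middle is about 3 mm farther in than nominal, the gate stands open about 54°, and the grip is near (446.5,-21.5). Going down on the grip.

move_arm(motion="0.7 3.2 0 0 0 -0.8;0.7 3.2 -3 0 0 -0.8;0.7 3.2 -6 0 0 -0.8;0.7 3.2 -9 0 0 -0.8;0.7 3.2 -10.6 0 0 -0.8;0.7 3.2 -10.6 0 0 -0.8;0.7 3.2 -10.6 0 0 -0.8")

```text
time: 2.17
tool_pos: [445.3, -24.6, 124.8]
tcp_rot: [-90.1, -0.1, -158.8]
ft_force: [1.3, -0.8, 0.8]
finger_gap: 50.3
```

```bash
python3 - <<'E'
from bench import readout, eyes
from h import *
s=eyes.snapshot("wrist");st=readout.sense();print({k:np.round(st[k],1) for k in("time","tool_pos","tcp_rot","ft_force","joint_pos")})
cv2.imwrite("pics/w2.png",s["image"])
E
```

```text
{'time': np.float64(2.2), 'tool_pos': array([446.6, -24.6, 126.2]), 'tcp_rot': array([ -90. ,    0. , -158.8]), 'ft_force': array([ 0.5, -0.3,  1.4]), 'joint_pos': array([ -9.7, -12.6, 115.9,  -0. ,  76.7,  59.1])}
```

View pics/w2.png

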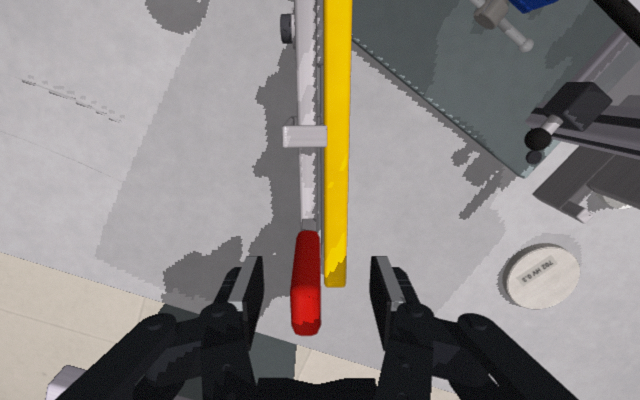

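The grip stands between the open fingers, at columns 292–322 and slightly left of their centre line (about 317). I'll shift about 4 mm and close.

move_arm(motion="-0.15 0.35 0 0 0 0;-0.15 0.35 0 0 0 0;-0.15 0.35 0 0 0 0;-0.15 0.35 0 0 0 0;-0.15 0.35 0 0 0 0;-0.15 0.35 0 0 0 0;-0.15 0.35 0 0 0 0;-0.15 0.35 0 0 0 0", fingers=0.6, squeeze=30)

```text
time: 2.88
tool_pos: [445.7, -20.0, 126.7]
tcp_rot: [-89.9, 0.1, -158.6]
ft_force: [-2.1, -0.2, 6.7]
finger_gap: 12.0
```

```bash
cat >>h.py <<'E'
# kinematics of gate+bar; hinge H world xy, closed direction angle A0
A0=np.deg2rad(-104.7)
from scipy.spatial.transform import Rotation as Ro
def frame(th,ph):
    a=A0-th;u=np.array([np.cos(a),np.sin(a),0]);n=np.array([u[1],-u[0],0])  # n outward
    n=-n if n@np.array([-np.cos(A0+np.pi/2),-np.sin(A0+np.pi/2),0])<0 else n
    z=np.array([0,0,1.]);b=u*np.cos(ph)+z*np.sin(ph);k=np.cross(n,b) if np.cross(n,b)[2]>0 else np.cross(b,n)
    return u,n,b,k
def point(H,th,ph,al,up):
    u,n,b,k=frame(th,ph);return np.r_[H,85]+30*u+14*n+al*b+up*k
def rot(th,ph):
    u,n,b,k=frame(th,ph);M=np.c_[b,n,k];M=M if np.linalg.det(M)>0 else np.c_[n,b,k];return M
E
python3 - <<'E'
from bench import readout
from h import *
np.set_printoptions(precision=1,suppress=True)
st=readout.sense();print({k:np.round(st[k],1) for k in("time","tool_pos","tcp_rot","ft_force","finger_gap")})
p0=st["tool_pos"];ph0=-.05;yaw=st["tcp_rot"][2];th0=-75.3+0-0
a=yaw # jaw axis is normal; fingers: u angle = yaw (mod 180)
th0=A0-np.deg2rad(yaw);print('th0',np.degrees(th0))
u,n,b,k=frame(th0,ph0);print(u,n,b,k)
H0=np.array([580.3,16.6]);v=p0-np.r_[H0,85]-30*u-14*n;print('bar coords of TCP: along',v@b,'n',v@n,'up',v@k)
E
```

```text
{'time': np.float64(2.9), 'tool_pos': array([445.7, -20. , 126.7]), 'tcp_rot': array([ -89.9,    0.1, -158.6]), 'ft_force': array([-2.1, -0.2,  6.7]), 'finger_gap': np.float64(12.0)}
th0 53.93886944549954
[-0.9 -0.4  0. ] [-0.4  0.9  0. ] [-0.9 -0.4 -0. ] [-0. -0.  1.]
bar coords of TCP: along 106.48783003992443 n 0.9828527833508713 up 47.096917711749164
```

```bash
cat >>h.py <<'E'
H0=np.array([580.3,16.6]);TB=(106.5,1.0,47.1)
def tcp(th,ph,H=H0):
    u,n,b,k=frame(th,ph);return np.r_[H,85]+30*u+14*n+TB[0]*b+TB[1]*n+TB[2]*k
def rows(start,ways,H=H0):
    R0=rot(*start);p0=tcp(*start,H);o=[]
    for w in ways:
        d=(tcp(*w,H)-p0)/10;rv=np.degrees(Ro.from_matrix(rot(*w)@R0.T).as_rotvec())
        o.append(" ".join(f"{x:.2f}" for x in d)+" "+" ".join(f"{x:.1f}" for x in rv))
    print(";".join(o))
E
python3 - <<'E'
from h import *
D=np.deg2rad
s=(D(53.9),-.05)
w=[(D(53.9),f) for f in(.0,.05,.10,.15)]+[(D(t),.15) for t in(51,47,43,39,35,31)]
rows(s,w);rows(w[-1],[(D(t),.15) for t in(27,23,19,15,12,10,10)])
E
```

```text
0.21 0.08 0.54 -1.0 2.7 -0.0;0.44 0.17 1.06 -2.1 5.3 0.0;0.69 0.27 1.58 -3.1 8.0 -0.0;0.97 0.38 2.08 -4.2 10.7 0.0;1.16 -0.25 2.08 -4.5 10.6 2.9;1.46 -1.10 2.08 -4.8 10.4 6.9;1.82 -1.92 2.08 -5.2 10.2 10.9;2.24 -2.72 2.08 -5.5 10.1 14.9;2.71 -3.49 2.08 -5.9 9.9 18.8;3.24 -4.22 2.08 -6.3 9.7 22.8
0.57 -0.69 0.00 0.0 -0.0 4.0;1.20 -1.35 0.00 0.0 -0.0 8.0;1.86 -1.95 0.00 0.0 -0.0 12.0;2.57 -2.51 0.00 0.0 -0.0 16.0;3.12 -2.90 0.00 -0.0 -0.0 19.0;3.50 -3.14 0.00 -0.0 -0.0 21.0;3.50 -3.14 0.00 -0.0 -0.0 21.0
```

move_arm(motion="0.2 0.1 0.55 -1 2.7 0;0.45 0.15 1.05 -2.1 5.3 0;0.7 0.25 1.6 -3.1 8 0;0.95 0.4 2.1 -4.2 10.7 0;0.95 0.4 2.1 -4.2 10.7 0")

```text
time: 3.3
tool_pos: [454.9, -15.7, 146.9]
tcp_rot: [-90.0, -11.7, -158.6]
ft_force: [-7.1, -2.0, 5.1]
finger_gap: 11.5
```

```bash
python3 - <<'E'
from h import *
D=np.deg2rad
rows((D(53.9),.15),[(D(t),.15) for t in(51,47,43,39,35,31,27,23,20,20)])
E
```

```text
0.18 -0.63 0.00 0.0 -0.0 2.9;0.48 -1.48 0.00 0.0 -0.0 6.9;0.85 -2.30 0.00 0.0 -0.0 10.9;1.26 -3.10 0.00 0.0 -0.0 14.9;1.74 -3.87 0.00 0.0 -0.0 18.9;2.26 -4.60 0.00 0.0 -0.0 22.9;2.84 -5.30 0.00 0.0 -0.0 26.9;3.46 -5.95 0.00 0.0 -0.0 30.9;3.95 -6.41 0.00 0.0 -0.0 33.9;3.95 -6.41 0.00 0.0 -0.0 33.9
```

move_arm(motion="0.2 -0.65 0 0 0 2.9;0.5 -1.5 0 0 0 6.9;0.85 -2.3 0 0 0 10.9;1.25 -3.1 0 0 0 14.9;1.75 -3.85 0 0 0 18.9;2.25 -4.6 0 0 0 22.9;2.85 -5.3 0 0 0 26.9;3.45 -5.95 0 0 0 30.9;3.95 -6.4 0 0 0 33.9;3.95 -6.4 0 0 0 33.9")

```text
time: 4.13
tool_pos: [494.5, -79.9, 146.2]
tcp_rot: [-89.9, -11.3, -124.6]
ft_force: [2.4, 4.0, -2.8]
finger_gap: 11.8
```

```bash
python3 - <<'E'
from bench import readout,eyes
from h import *
st=readout.sense();print({k:np.round(st[k],1) for k in("time","tool_pos","tcp_rot","ft_force","wrist_torque","finger_gap")})
D=np.deg2rad
print(tcp(D(20),.15))
rows((D(20),.15),[(D(t),.15) for t in(17,14,11,8,6,6)])
for n in("wrist","side"):
    s=eyes.snapshot(n);cv2.imwrite(f"pics/{n}3.png",s["image"]);pickle.dump(s,open(f"{n}3.pkl","wb"))
E
```

```text
{'time': np.float64(4.1), 'tool_pos': array([494.5, -79.9, 146.2]), 'tcp_rot': array([ -89.9,  -11.3, -124.6]), 'ft_force': array([ 2.4,  4. , -2.8]), 'wrist_torque': array([ 0.9, -0.5,  0.1]), 'finger_gap': np.float64(11.8)}
[494.94886899 -80.31359251 147.48627888]
0.52 -0.43 0.00 -0.0 0.0 3.0;1.06 -0.84 0.00 -0.0 0.0 6.0;1.62 -1.22 0.00 0.0 -0.0 9.0;2.20 -1.56 0.00 0.0 -0.0 12.0;2.60 -1.78 0.00 0.0 0.0 14.0;2.60 -1.78 0.00 0.0 0.0 14.0
```

View pics/wrist3.png

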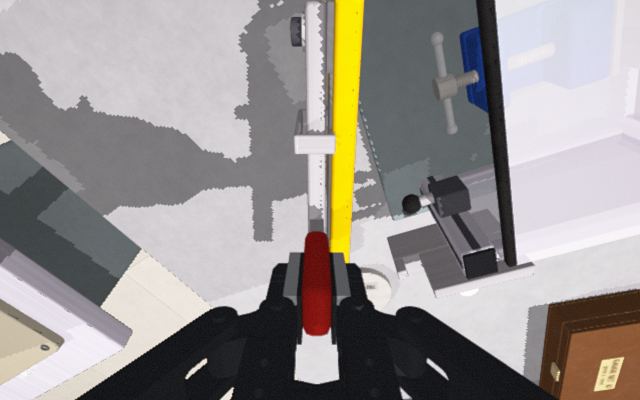

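The wrist view shows the grip held squarely at (317,285), the bar parallel to the rail, and the keeper ahead at about (410,265). Forces are low, so I'll keep swinging the gate.

move_arm(motion="0.5 -0.45 0 0 0 3;1.05 -0.85 0 0 0 6;1.6 -1.2 0 0 0 9;2.2 -1.55 0 0 0 12;2.6 -1.8 0 0 0 14;2.6 -1.8 0 0 0 14;2.6 -1.8 0 0 0 14")

```text
time: 4.82
tool_pos: [519.8, -97.1, 146.0]
tcp_rot: [-90.0, -11.4, -110.9]
ft_force: [2.3, 5.0, -2.4]
finger_gap: 11.9
```

```bash
python3 - <<'E'
from bench import readout,eyes
from h import *
np.set_printoptions(precision=1,suppress=True)
st=readout.sense();print({k:np.round(st[k],1) for k in("time","tool_pos","tcp_rot","ft_force","wrist_torque","finger_gap")})
D=np.deg2rad;print(tcp(D(6),.15))
rows((D(6),.15),[(D(t),.15) for t in(5,4,3,2,1,0,-1,-2,-3)])
s=eyes.snapshot("wrist");pickle.dump(s,open("wrist4.pkl","wb"))
c=s["image"].astype(int);y=(c[...,2]>150)&(c[...,0]<90)&(c[...,1]>110)
E=[]
for r in range(10,220,15):
    x=np.flatnonzero(y[r,250:400])+250
    if len(x)>3:E.append(plane(s,(x.min()-.5,r),110)[:2])
E=np.array(E);v=E[0]-E[-1];a=np.degrees(np.arctan2(-v[1],-v[0]));print('gate dir',a,'theta',-104.7-a,E[0],E[-1])
k=s["image"][130:330,240:480];cv2.imwrite("pics/w4.png",cv2.resize(k,None,fx=3,fy=3,interpolation=cv2.INTER_CUBIC))
E
```

```text
{'time': np.float64(4.8), 'tool_pos': array([519.8, -97.1, 146. ]), 'tcp_rot': array([ -90. ,  -11.4, -110.9]), 'ft_force': array([ 2.3,  5. , -2.4]), 'wrist_torque': array([ 1.2, -0.5,  0. ]), 'finger_gap': np.float64(11.9)}
[520.9 -98.1 147.5]
0.20 -0.10 0.00 -0.0 -0.0 1.0;0.40 -0.20 0.00 -0.0 -0.0 2.0;0.61 -0.30 0.00 0.0 -0.0 3.0;0.81 -0.39 0.00 0.0 -0.0 4.0;1.02 -0.47 0.00 -0.0 -0.0 5.0;1.23 -0.56 0.00 0.0 -0.0 6.0;1.44 -0.64 0.00 -0.0 0.0 7.0;1.65 -0.71 0.00 -0.0 -0.0 8.0;1.87 -0.79 0.00 -0.0 0.0 9.0
gate dir -110.9131483075374 theta 6.213148307537395 [565.1   0.3] [531.8 -87. ]
```

View pics/w4.png

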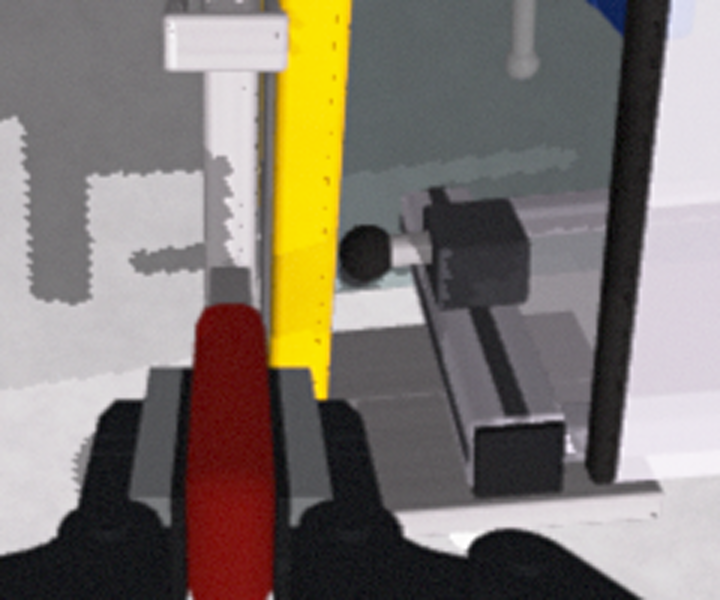

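The crop shows the bar aligned with the gate and the buffer ball just inside it. The measured gate angle is 6.2° against 6.0° commanded. Pressing on to about 0° while watching the force.

move_arm(motion="0.2 -0.1 0 0 0 1;0.4 -0.2 0 0 0 2;0.6 -0.3 0 0 0 3;0.8 -0.4 0 0 0 4;0.8 -0.4 0 0 0 4")

```text
time: 5.28
tool_pos: [527.5, -100.8, 145.8]
tcp_rot: [-90.0, -11.4, -106.8]
ft_force: [1.4, 5.9, -2.6]
finger_gap: 11.4
```

move_arm(motion="0.1 -0.05 0 0 0 0.5;0.2 -0.08 0 0 0 1;0.3 -0.12 0 0 0 1.5;0.4 -0.16 0 0 0 2;0.4 -0.16 0 0 0 2")

```text
time: 5.7
tool_pos: [531.3, -102.4, 145.8]
tcp_rot: [-90.0, -11.4, -104.9]
ft_force: [1.7, 5.4, -2.9]
finger_gap: 11.7
```

```bash
python3 - <<'E'
from bench import readout,eyes
from h import *
np.set_printoptions(precision=1,suppress=True)
st=readout.sense();print({k:np.round(st[k],1) for k in("time","tool_pos","tcp_rot","ft_force","wrist_torque","finger_gap")})
D=np.deg2rad;print(tcp(0,.15))
s=eyes.snapshot("wrist");pickle.dump(s,open("wrist5.pkl","wb"))
c=s["image"].astype(int);y=(c[...,2]>150)&(c[...,0]<90)&(c[...,1]>110)
E=[]
for r in range(10,220,15):
    x=np.flatnonzero(y[r,250:400])+250
    if len(x)>3:E.append(plane(s,(x.min()-.5,r),110)[:2])
E=np.array(E);v=E[0]-E[-1];a=np.degrees(np.arctan2(-v[1],-v[0]));print('theta',-104.7-a,E[0],E[-1])
d=eyes.snapshot("side");pickle.dump(d,open("side5.pkl","wb"))
a=cv2.resize(d["image"][150:270,240:400],None,fx=5,fy=5,interpolation=cv2.INTER_CUBIC)
cv2.imwrite("pics/s5.png",a)
E
```

```text
{'time': np.float64(5.7), 'tool_pos': array([ 531.3, -102.4,  145.8]), 'tcp_rot': array([ -90. ,  -11.4, -104.9]), 'ft_force': array([ 1.7,  5.4, -2.9]), 'wrist_torque': array([ 1.4, -0.3, -0.3]), 'finger_gap': np.float64(11.7)}
[ 533.2 -103.7  147.5]
theta 0.7257956430720753 [566.9  -1.1] [542.1 -91. ]
```

View pics/s5.png

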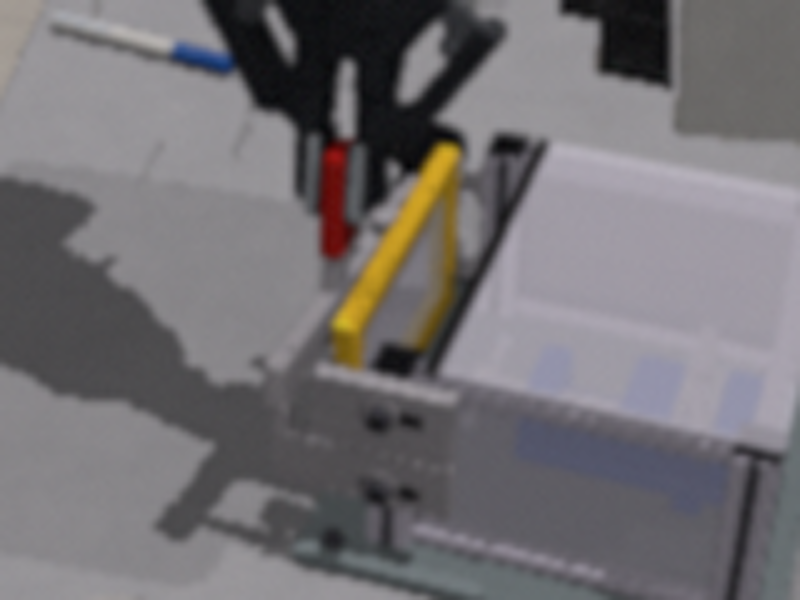

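The crop shows the raised bar end at about (280,380), just above and behind the horn, with its tip short of the cheek at about (320,372). There is no contact force yet, so I'll go on in small steps.

move_arm(motion="0.05 -0.02 0 0 0 0.2;0.1 -0.04 0 0 0 0.5;0.15 -0.06 0 0 0 0.7;0.2 -0.08 0 0 0 1;0.2 -0.08 0 0 0 1;0.2 -0.08 0 0 0 1")

```text
time: 6.3
tool_pos: [533.2, -103.2, 145.8]
tcp_rot: [-90.0, -11.4, -103.9]
ft_force: [-0.1, 5.3, -2.1]
finger_gap: 11.3
```

move_arm(motion="0.05 -0.02 0 0 0 0.2;0.1 -0.04 0 0 0 0.5;0.1 -0.04 0 0 0 0.5;0.1 -0.04 0 0 0 0.5")

```text
time: 6.63
tool_pos: [534.1, -103.6, 145.8]
tcp_rot: [-90.0, -11.4, -103.4]
ft_force: [-0.6, 5.0, -1.9]
finger_gap: 11.5
```

move_arm(motion="0.05 -0.02 0 0 0 0.2;0.1 -0.04 0 0 0 0.5;0.1 -0.04 0 0 0 0.5;0.1 -0.04 0 0 0 0.5")

```text
time: 6.97
tool_pos: [535.1, -103.9, 145.7]
tcp_rot: [-90.0, -11.4, -102.9]
ft_force: [0.4, 6.4, -2.3]
finger_gap: 11.4
```

move_arm(motion="0.05 -0.02 0 0 0 0.2;0.1 -0.04 0 0 0 0.4;0.1 -0.04 0 0 0 0.4;0.1 -0.04 0 0 0 0.4")

```text
time: 7.3
tool_pos: [535.8, -104.3, 145.6]
tcp_rot: [-90.1, -11.4, -102.5]
ft_force: [0.2, 6.6, -2.5]
finger_gap: 11.3
```

move_arm(motion="0.05 -0.02 0 0 0 0.2;0.1 -0.04 0 0 0 0.4;0.1 -0.04 0 0 0 0.4;0.1 -0.04 0 0 0 0.4")

```text
time: 7.63
tool_pos: [536.4, -104.6, 145.5]
tcp_rot: [-90.1, -11.4, -102.1]
ft_force: [-3.2, 5.6, -0.6]
finger_gap: 11.5
```

move_arm(motion="0.05 -0.02 0 0 0 0.2;0.05 -0.02 0 0 0 0.2;0.05 -0.02 0 0 0 0.2")

```text
time: 7.88
tool_pos: [536.4, -104.6, 145.5]
tcp_rot: [-90.2, -11.4, -101.9]
ft_force: [-5.9, 7.5, 0.3]
finger_gap: 11.7
```

```bash
python3 - <<'E'
from bench import readout,eyes
from h import *
np.set_printoptions(precision=1,suppress=True)
st=readout.sense();print({k:np.round(st[k],1) for k in("time","tool_pos","tcp_rot","ft_force","wrist_torque","finger_gap")})
s=eyes.snapshot("wrist");d=eyes.snapshot("side")
c=s["image"].astype(int);y=(c[...,2]>150)&(c[...,0]<90)&(c[...,1]>110)
E=[]
for r in range(10,220,15):
    x=np.flatnonzero(y[r,250:400])+250
    if len(x)>3:E.append(plane(s,(x.min()-.5,r),110)[:2])
E=np.array(E);v=E[0]-E[-1];a=np.degrees(np.arctan2(-v[1],-v[0]));print('theta',-104.7-a,E[0],E[-1])
a=cv2.resize(d["image"][200:265,270:350],None,fx=8,fy=8,interpolation=cv2.INTER_CUBIC)
cv2.imwrite("pics/s6.png",a)
E
```

```text
{'time': np.float64(7.9), 'tool_pos': array([ 536.4, -104.6,  145.5]), 'tcp_rot': array([ -90.2,  -11.4, -101.9]), 'ft_force': array([-5.9,  7.5,  0.3]), 'wrist_torque': array([ 1.6,  0.7, -0.8]), 'finger_gap': np.float64(11.7)}
theta -2.0385731366486652 [567.5  -1.7] [547.1 -92.5]
```

View pics/s6.png

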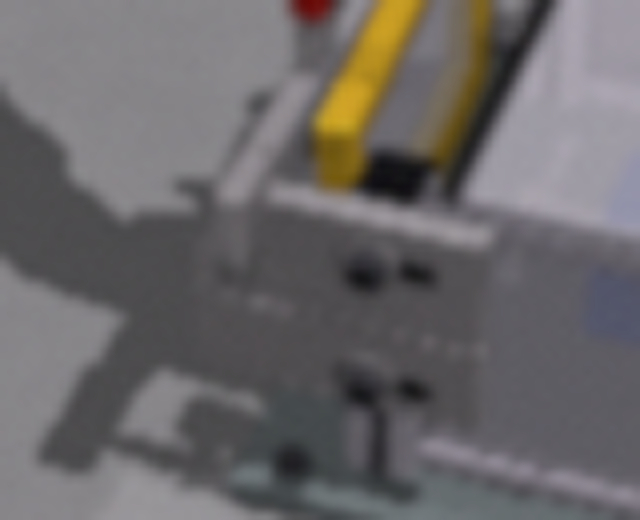

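The tool has stopped moving while the force rises, so the bar end is against the back cheek (crop at about (265,200)) and behind the horn (about (215,260)). I'll back off about 0.7 mm and then lower.

move_arm(motion="-0.06 0.02 0 0 0 -0.3;-0.12 0.04 0 0 0 -0.6;-0.12 0.04 0 0 0 -0.6;-0.12 0.04 0 0 0 -0.6")

```text
time: 8.32
tool_pos: [535.9, -104.5, 145.5]
tcp_rot: [-90.1, -11.4, -102.5]
ft_force: [-0.9, 6.6, -2.3]
finger_gap: 11.9
```

```bash
python3 - <<'E'
from bench import readout
from h import *
st=readout.sense();print({k:np.round(st[k],1) for k in("time","tool_pos","tcp_rot","ft_force")})
t=np.deg2rad(-1.9)
w=[(t,f) for f in(.13,.11,.09,.07,.05,.03,.015,0,0)]
rows((t,.15),w)
E
```

```text
{'time': np.float64(8.3), 'tool_pos': array([ 535.9, -104.5,  145.5]), 'tcp_rot': array([ -90.1,  -11.4, -102.5]), 'ft_force': array([-0.9,  6.6, -2.3])}
-0.03 -0.12 -0.20 1.1 -0.3 -0.0;-0.05 -0.24 -0.40 2.2 -0.5 -0.0;-0.08 -0.35 -0.60 3.4 -0.8 0.0;-0.10 -0.46 -0.81 4.5 -1.0 -0.0;-0.13 -0.56 -1.01 5.6 -1.3 0.0;-0.15 -0.66 -1.22 6.7 -1.5 -0.0;-0.17 -0.73 -1.38 7.5 -1.7 -0.0;-0.18 -0.80 -1.54 8.4 -1.9 -0.0;-0.18 -0.80 -1.54 8.4 -1.9 -0.0
```

move_arm(motion="-0.03 -0.12 -0.2 1.1 -0.3 0;-0.05 -0.24 -0.4 2.2 -0.5 0;-0.08 -0.35 -0.6 3.4 -0.8 0;-0.1 -0.46 -0.8 4.5 -1 0;-0.1 -0.46 -0.8 4.5 -1 0")

```text
time: 8.73
tool_pos: [534.7, -109.2, 136.9]
tcp_rot: [-90.1, -6.7, -102.5]
ft_force: [-0.4, 8.3, -4.3]
finger_gap: 11.8
```

move_arm(motion="-0.02 -0.07 -0.2 1.1 -0.3 0;-0.04 -0.14 -0.4 2.2 -0.5 0;-0.06 -0.2 -0.55 3 -0.7 0;-0.06 -0.2 -0.55 3 -0.7 0")

```text
time: 9.07
tool_pos: [534.4, -111.2, 132.2]
tcp_rot: [-90.1, -3.6, -102.5]
ft_force: [-2.1, 9.9, -1.1]
finger_gap: 11.6
```

move_arm(motion="0 -0.02 -0.05 0.3 -0.1 0;0 -0.02 -0.1 0.5 -0.1 0;0 -0.02 -0.1 0.5 -0.1 0")

```text
time: 9.32
tool_pos: [534.5, -111.2, 132.1]
tcp_rot: [-90.1, -3.1, -102.4]
ft_force: [-7.1, 11.8, 6.8]
finger_gap: 11.4
```

```bash
python3 - <<'E'
from bench import readout,eyes
from h import *
st=readout.sense();print({k:np.round(st[k],1) for k in("time","tool_pos","tcp_rot","ft_force","wrist_torque","finger_gap")})
d=eyes.snapshot("side")
a=cv2.resize(d["image"][200:265,270:350],None,fx=8,fy=8,interpolation=cv2.INTER_CUBIC)
cv2.imwrite("pics/s7.png",a)
E
```

```text
{'time': np.float64(9.3), 'tool_pos': array([ 534.5, -111.2,  132.1]), 'tcp_rot': array([ -90.1,   -3.1, -102.4]), 'ft_force': array([-7.1, 11.8,  6.8]), 'wrist_torque': array([ 1.3,  1.1, -0.5]), 'finger_gap': np.float64(11.4)}
```

View pics/s7.png

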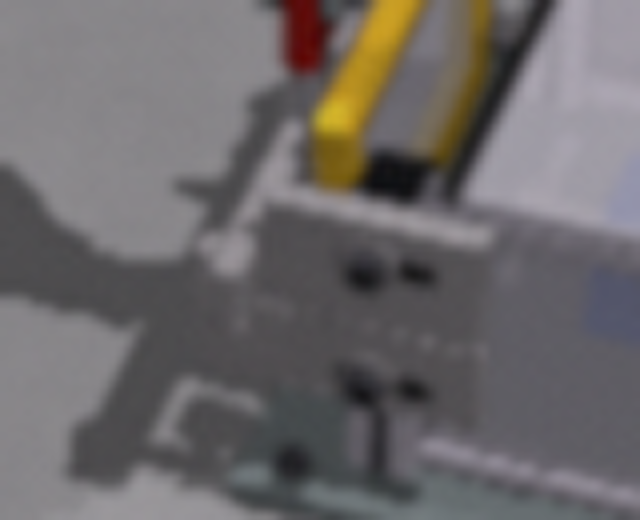

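The bar end now sits low between the horn and the cheek (crop at about (230,250)). The height where it stopped, 132.1 mm, matches the level, seated bar. I'll open and retreat.

move_arm(motion="0 0 0.05 0 0 0;0 0 0.05 0 0 0;0 0 0.05 0 0 0;0 0 0.05 0 0 0;0 0 0.05 0 0 0;0 0 0.05 0 0 0", fingers=3.5)

```text
time: 9.87
tool_pos: [535.6, -112.8, 132.3]
tcp_rot: [-89.9, -3.3, -102.4]
ft_force: [-0.1, -0.0, -0.6]
finger_gap: 34.9
```

move_arm(motion="0 0 1 0 0 0;0 0 3 0 0 0;0 0 6 0 0 0;-1 0 9 0 0 0;-3 0 11 0 0 0;-5 0 12 0 0 0;-5 0 12 0 0 0")

```text
time: 10.45
tool_pos: [485.2, -113.1, 257.0]
tcp_rot: [-89.6, -3.3, -102.4]
ft_force: [-0.3, 0.4, 0.5]
finger_gap: 35.0
```

```bash
python3 - <<'E'
from bench import readout,eyes
from h import *
st=readout.sense();print({k:np.round(st[k],1) for k in("time","tool_pos","tcp_rot","ft_force","finger_gap")})
d=eyes.snapshot("side");w=eyes.snapshot("wrist")
c=w["image"].astype(int);y=(c[...,2]>150)&(c[...,0]<90)&(c[...,1]>110)
E=[]
for r in range(10,220,15):
    x=np.flatnonzero(y[r])
    if len(x)>3:E.append(plane(w,(x.min()-.5,r),110)[:2])
E=np.array(E);v=E[0]-E[-1];print('theta',-104.7-np.degrees(np.arctan2(-v[1],-v[0])))
a=cv2.resize(d["image"][150:270,250:390],None,fx=3,fy=3,interpolation=cv2.INTER_CUBIC)
b=cv2.resize(w["image"],(576,360))[:, 130:510]
cv2.imwrite("pics/f8.png",np.hstack([a,b]))
E
```

```text
{'time': np.float64(10.4), 'tool_pos': array([ 485.2, -113.1,  257. ]), 'tcp_rot': array([ -89.6,   -3.3, -102.4]), 'ft_force': array([-0.3,  0.4,  0.5]), 'finger_gap': np.float64(35.0)}
theta -3.6129000600872985
```

No more pictures, so I'll check the seating and the gate numerically by comparing the red mask with where the model puts it at the latched pose.

```bash
python3 - <<'E'
from bench import readout,eyes
from h import *
np.set_printoptions(precision=1,suppress=True)
def proj(s,p):
    q=s["world_to_cam"]@np.r_[p,1];return np.array([s["fx"]*q[0]/q[2]+s["cx"],s["fy"]*q[1]/q[2]+s["cy"]])
S={n:eyes.snapshot(n) for n in("side","scene","wrist")}
C={}
for n,s in S.items():
    c=s["image"].astype(int)
    m=((c[...,2]>80)&(c[...,1]<55)&(c[...,0]<55)).astype(np.uint8)
    num,L,st,ce=cv2.connectedComponentsWithStats(m)
    box={"side":(280,150,340,215),"scene":(300,170,380,250),"wrist":(150,50,500,399)}[n]
    ok=[i for i in range(1,num) if box[0]<ce[i][0]<box[2] and box[1]<ce[i][1]<box[3]]
    i=max(ok,key=lambda j:st[j][4]);print(n,'red box',st[i],ce[i])
    for nm,th,ph in(('seated',-.035,0),('on horn',-.035,.087),('ajar',.065,-.05)):
        pt=[np.array(tcp(th,ph)*0)+point(H0,th,ph,105+a,b) for a in(-12,12) for b in(80,)]
        print('  ',nm,'top corners',*[proj(s,p+k*frame(th,ph)[1]) for p in pt for k in(-6,6)])
p=tri(S["side"],(0,0),S["scene"],(0,0))
w=S["wrist"];c=w["image"].astype(int);y=((c[...,2]>150)&(c[...,0]<90)&(c[...,1]>110)).astype(np.uint8)
num,L,st,ce=cv2.connectedComponentsWithStats(y)
i=1+st[1:,4].argmax();print('yellow',st[i],ce[i]);m=L==i
E=np.array([plane(w,(np.flatnonzero(m[r]).min()-.5,r),110)[:2] for r in range(st[i][1]+5,st[i][1]+st[i][3]-5,10)])
vx,vy,_,_=cv2.fitLine(E.astype(np.float32),cv2.DIST_HUBER,0,.01,.01).ravel();a=np.degrees(np.arctan2(vy,vx));a=a-180 if a>0 else a
print('theta',-104.7-a,E[0],E[-1])
print(readout.sense()["time"])
E
```

```text
side red box [305 186   7  23 132] [307.9 196.9]
   seated top corners [313.2 184.4] [307.9 183.5] [309.8 190.6] [304.4 189.6]
   on horn top corners [314.2 179.6] [308.9 178.7] [310.9 184.8] [305.4 183.8]
   ajar top corners [307.2 185.9] [302.2 184.6] [302.7 192.2] [297.5 190.9]
scene red box [339 191   9   8  40] [343.1 195. ]
   seated top corners [337.3 180.7] [340.7 183.2] [344.8 176.8] [348.2 179.2]
   on horn top corners [335.  179.4] [338.5 181.9] [342.7 174.7] [346.1 177.1]
   ajar top corners [341.5 184.5] [344.6 187.2] [349.7 181.4] [352.7 184.1]
wrist red box [365 151  25  47 653] [378.7 175.9]
   seated top corners [397.8 168.3] [380.4 168.2] [394.6 200.5] [377.9 200.4]
   on horn top corners [401.5 161.1] [383.3 161. ] [398.7 195.9] [381.1 195.8]
   ajar top corners [378.1 169.6] [361.3 167.8] [372.2 200.2] [356.  198.6]
yellow [ 381    0   30  189 2448] [394.9  80.5]
theta -1.4680481 [568.5   1.7] [ 547.6 -125.3]
10.7
```

```bash
python3 -c "
from bench import r
r.hand_in()"
```

```text
the job is handed in; nothing more can be done
```

I swung the gate shut with the latch bar lifted over the horn until the bar touched the back cheek. I then backed it off slightly, lowered it into the notch, let go and moved the arm clear. The job was handed in at about 10.7 s on the robot clock, well under the 42 s limit.

**Forces:** Readings between moves showed about 7 N of push against the cheek. Pressing the bar onto the notch floor raised the reading by about 11 N at the grip, or roughly 7 N at the keeper. Both are below the 18 N limit, but these are readings between moves, so a brief peak could have gone unseen.

**Checks after release:**
- **Gate:** it measured about -1.5°, where an unlatched gate would be thrown to about +3.7°. A first rough reading gave -3.6°, probably because stray yellow pixels were included, and one end point of the final line fit was also off.
- **Bar seating:** it stopped at the height expected for a seated bar. In the side view the red grip's top and bottom edges match seated, not resting on the horn.
- **Robot:** it read under 1 N and was touching nothing.

**Not confirmed:** the 12-picture limit was used up, so I saw no picture after letting go, and the scene camera's view of the grip was partly blocked by the arm. I kept clear of the objects standing round the guard and felt no unexpected contact, but did not re-measure their positions.

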